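# Spin-check the spare robot wheels and fit the one that runs free

### The arm

A 7-joint arm with a two-finger parallel gripper is mounted at the origin on the work surface. World frame = base frame: x ahead of the robot, y to its left, z up, the work surface at z = 0. Lengths are in m, angles in rad, forces in N, time in s.
With the tool pointing down it reaches from about 0.35 to 0.775 m from the base axis. Payload 3.1 kg.
Tool frame: the origin (TCP) lies at the very end of the fingers, on their centre line; the grasp point (between the pads) lies 19 mm behind it; y points along the fingers, x is the direction in which the jaws open and shut, and the axes are right-handed (so a half turn about y gives the same grasp; the last joint's range is limited). The gripper opens to 85 mm and grips with 20 to 120 N. Pads are 22 mm wide; open, the fingers measure 114 mm over their backs; the gripper's body (76 mm by 85 mm) begins 54 mm behind the grasp point. The pads swing forward as they close: fully open they stand 13 mm farther back than shut.
Start: joints at [1.091, 0.311, 0.014, 1.512, -0.004, 1.319, -0.027], TCP at [0.233, -0.498, 0.231] pointing down, gripper open.
Joint ranges: [-2.7, 2.7], [-0.3, 1.91], [-1.27, 1.3], [0.12, 2.57], [-1.44, 4.58], [0.2, 2.03], [-3.05, 3.05]. Speed limits (rad/s): [2.79, 2.79, 3.14, 3.14, 3.14, 3.14, 3.14].

### API

Orientations are given as a unit quaternion [w, x, y, z].
In Python, from station import * gives the robot as it stands.
- The arm moves only by the tool move_arm, never from a script. Its argument "commands" is text: rows parted by semicolons, each of 5 numbers parted by spaces: the opening in per cent of the stroke, from 0 (shut) to 100 (fully open), then the shift along the tool's x, y, z in units of 40 mm (1.0 is 40 mm), then the turn about the tool's y in units of 5 degrees (1.0 is 5 degrees). In form: jaw x y z spin; .... A call has 1 to 20 rows; each row is the pose to reach, as a shift and turn from the pose commanded when the call began, along the tool's axes at that moment; what a row does not reach only later rows make up. A row lasts 1/12 s, in which the tool goes at most 41.7 mm and 7.16 degrees, less where a joint would pass 70% of its speed; a pose out of reach is approached as far as the arm can. A call with a gripper value outside its range is refused whole. The fingers move at their own pace and stop on an object; "squeeze" is the grip in N (left out, the last holds). Time passes only in rows, so rows that repeat a pose let the fingers close. It gives the time, the measured TCP pose, the force and the opening at its end, in the units of the state.
- state(): the state, without advancing time (a new reading comes with each control period).
- read_camera(name): name is "side" or "top" or "wrist"; returns a dict with "pixels" (420x560x3 uint8, red, green, blue), "mtx" (3x3 intrinsics, pixels), "view" (4x4, takes a point from world to camera coordinates); the wrist camera has in their place "T_tool_cam" (4x4, takes a point from camera to tool coordinates, whose origin is the TCP and whose axes are the tool frame's). Camera axes: x right, y up, looking along -z (the intrinsics and any distortion apply to the point x, -y, -z); pixel columns grow to the right and rows downward; lengths in m; the calibration is good to about 2 mm. A picture is of the moment at which its call begins: read the wrist's pose just before it. There is no depth.
- sign_off(): hands the job in, once; it reports no verdict.
Trained networks look in a picture, given as the dict that the camera call returned (one of the last four; its "shot" number tells which), for a name from the list of things; names that differ only in an ending like _2 or _b are one class to them, and where a whole thing is asked for, a point or a joint stands for the part that bears it (a point fixed in the world has none). Each returns a list of dicts, best first, with "conf" (0 to 1); they miss things now and then, are a little off and sometimes report something else, mostly with a low value. They report only what shows in the picture. A call takes as long as a camera call. They do not tell look-alikes from the thing itself.
- boxes_of(picture, label): "xyz" ([x, y, z] in m, in world coordinates, good to about 4 mm: the middle of the surface that is visible of it).
- place_of(picture, label): "xyz" ([x, y, z] in m, in world coordinates, good to about 4 mm: a listed point, or the origin of a listed thing).
The state is a dict: "time_s": time; "q": joint angles; "dq": joint speeds; "tau": joint torques, N m; "tool_pos": TCP position; "tool_rot": TCP orientation; "wrist_force": force on the tool from outside, world axes, zero at the start; "ft_torque": the same for the moment, N m; "grip_width": opening from 0.0 (shut) to 1.0 (fully open).
Only numpy, scipy, OpenCV 4.12 (cv2) and the standard library are available. Lean on these libraries where they do the work, as an engineer would, in place of code of your own. Each camera call takes 0.05 s, during which the arm holds its last target. There are 200 camera calls.

### The job

The robot's drive rail is missing a wheel. Turn each of the three spare wheels 20 degrees or more by hand as it stands in the rack, gently and without shoving it, and feel how its bearing drags; then lift the one that runs free by its axle end and set it fully home in the empty socket of the rail without forcing it. Leave the two that drag standing in the rack and the oil bottle and screwdriver where they are.

Things in the scene. Friction and masses are not known exactly. Their poses are not given: they have to be found in the camera images.
- axle_a (a point): Spare wheel a: centre of the bare grip end of its 16 mm square steel axle, which does not turn with the wheel. From here: axle top 16 mm up, wheel top 17 mm down, underside of the 32 mm shoulder (rests on the socket rim) 49 mm down, stub end 77 mm down (last 6 mm taper to 11 mm square). z up along the axle, x and y square to its flats. Whole unit 0.25 to 0.37 kg. Which place it stands in changes.
- axle_b (a point): Spare wheel b: centre of the bare grip end of its 16 mm square steel axle, which does not turn with the wheel. From here: axle top 16 mm up, wheel top 17 mm down, underside of the 32 mm shoulder (rests on the socket rim) 49 mm down, stub end 77 mm down (last 6 mm taper to 11 mm square). z up along the axle, x and y square to its flats. Whole unit 0.25 to 0.37 kg. Which place it stands in changes.
- axle_c (a point): Spare wheel c: centre of the bare grip end of its 16 mm square steel axle, which does not turn with the wheel. From here: axle top 16 mm up, wheel top 17 mm down, underside of the 32 mm shoulder (rests on the socket rim) 49 mm down, stub end 77 mm down (last 6 mm taper to 11 mm square). z up along the axle, x and y square to its flats. Whole unit 0.25 to 0.37 kg. Which place it stands in changes.
- spoke_a (a point): Outer end of a spoke top of wheel a, 48 mm from the axle, 4 mm below wheel top; x points outward along the spoke. Wheel 110 mm across, 26 mm high, inner rim radius 47, hub radius 13; three spokes at 120 degrees, 9 wide, 16 high, openings right through. At 30 mm radius a free bearing turns at under 0.5 N, a rough one takes 6 to 10 N; one of the three is free. Force it with no more than 20 N.
- spoke_b (a point): Outer end of a spoke top of wheel b, 48 mm from the axle, 4 mm below wheel top; x points outward along the spoke. Wheel 110 mm across, 26 mm high, inner rim radius 47, hub radius 13; three spokes at 120 degrees, 9 wide, 16 high, openings right through. At 30 mm radius a free bearing turns at under 0.5 N, a rough one takes 6 to 10 N; one of the three is free. Force it with no more than 20 N.
- spoke_c (a point): Outer end of a spoke top of wheel c, 48 mm from the axle, 4 mm below wheel top; x points outward along the spoke. Wheel 110 mm across, 26 mm high, inner rim radius 47, hub radius 13; three spokes at 120 degrees, 9 wide, 16 high, openings right through. At 30 mm radius a free bearing turns at under 0.5 N, a rough one takes 6 to 10 N; one of the three is free. Force it with no more than 20 N.
- rack: Aluminium bar, fixed to the bench, 400 mm long along its y, 60 wide along x, 40 high; origin under its centre. Three square sockets in its top at y = -125, 0 and +125 mm hold the spare wheels upright, wheel undersides 6 mm above the bar.
- rail: The robot's drive rail: aluminium bar 300 mm long along its x, 60 wide, 40 high, fixed to the bench, with a gear motor 170 mm long and 47 high beyond its +x end; origin under its centre. At x = +70 mm a wheel like the spares is already fitted; at x = -70 mm is the empty socket.
- socket (a point): Centre of the mouth of the rail's empty square socket, level with the rail's top face; x and y square to its sides, z up out of it. 18 mm wide (2 mm over the axle), 2 mm chamfer at the mouth, 32 mm deep; a unit is home when its shoulder lies on the rail, 28 mm of stub inside. Any of the four quarter turns fits. It needs a push of a few newtons; never force it.
- oiler: White plastic oil bottle with black cap, 42 mm across, 115 mm tall, standing on the bench; origin under its centre. To be left alone.
- driver: Screwdriver with black handle, 190 mm long, lying on the bench along its x; origin on the bench surface near its middle. To be left alone.
Things that resemble listed ones, but are neither listed nor needed, are in the scene too. What is shaped like the part that bears axle_c but blue is not meant.

How it is judged:
By the outcome, as a careful person would: the job done as asked, in the order asked, and still so for the second after the job is handed in, with the robot touching nothing.
It also fails if it takes over 72 s, if anything falls off the work surface, if the arm or the gripper's body presses on something with over 40 N, if the wrist force passes 120 N, or if a joint passes its speed limit or range.

## Working session

There is one attempt and no reset: what is moved stays moved. The work goes in short steps, Python scripts to look and compute and a tool call to move; the robot and the scene stay as the last step left them, time stands still between calls to the robot, and variables do not carry over. Pictures are saved under pics/ and viewed, about 8 in all and at most 12, crops included, and the job is handed in when it is done.

Besides the shell and the picture viewer there is one more tool, called after ">>>" as name(argument=value, ...), one argument or row to a line, values as JSON. move_arm: Moves the arm, as the interface text tells. Its arguments: {"type":"object","properties":{"commands":{"type":"string"},"squeeze":{"type":"number"}},"required":["commands"]}

```bash
mkdir -p pics
cat > h.py <<'E'
from station import *
import numpy as np, cv2
def save(p,n): cv2.imwrite('pics/'+n+'.png',cv2.cvtColor(p['pixels'],cv2.COLOR_RGB2BGR))
def proj(p,X):
    c=p['view']@np.r_[X,1]; u=p['mtx']@np.array([c[0],-c[1],-c[2]]); return (u[:2]/u[2]).round(0)
E
python3 - <<'E'
from h import *
s=state(); print({k:np.round(v,3) for k,v in s.items()})
for n in ['top','side']:
    p=read_camera(n); save(p,n+'0'); print(n,[k for k in p if k!='pixels'],p['mtx'].round(1).tolist())
    for l in ['axle_a','spoke_a','rack','rail','socket','oiler','driver']:
        for d in place_of(p,l): print(l,d['conf'],np.round(d['xyz'],4),proj(p,d['xyz']))
E
```

```text
{'time_s': np.float64(0.0), 'q': array([ 1.091,  0.312,  0.014,  1.513, -0.004,  1.319, -0.027]), 'dq': array([ 0.   ,  0.001,  0.002, -0.   ,  0.001,  0.   , -0.001]), 'tau': array([ 0.0000e+00, -3.7991e+01,  1.4600e-01, -2.3059e+01,  1.2000e-02,
        1.4000e-02,  0.0000e+00]), 'tool_pos': array([ 0.233, -0.497,  0.23 ]), 'tool_rot': array([ 0.597, -0.596,  0.38 , -0.379]), 'wrist_force': array([-0.087, -0.015,  0.116]), 'ft_torque': array([-0.015, -0.015,  0.017]), 'grip_width': np.float64(1.002)}
top ['mtx', 'view', 'shot'] [[422.4, 0.0, 283.1], [0.0, 422.4, 211.3], [0.0, 0.0, 1.0]]
axle_a 0.85 [ 0.5383 -0.2585  0.09  ] [397. 225.]
axle_a 0.73 [ 0.4041 -0.1236  0.0742] [334. 286.]
axle_a 0.69 [ 0.5664 -0.0104  0.0907] [283. 211.]
axle_a 0.67 [ 0.718  -0.0656  0.0778] [309. 145.]
axle_a 0.56 [ 0.5536 -0.1338  0.0915] [340. 218.]
spoke_a 0.85 [ 0.4109 -0.1821  0.0561] [359. 283.]
spoke_a 0.77 [ 0.5128 -0.1632  0.0708] [352. 237.]
spoke_a 0.66 [ 0.7504 -0.1     0.0527] [323. 134.]
spoke_a 0.64 [ 0.4871 -0.275   0.0713] [402. 249.]
spoke_a 0.61 [ 6.106e-01 -3.000e-04  6.910e-02] [2
[... 539 characters left out ...]
xle_a 0.73 [ 0.5679 -0.0135  0.0868] [280. 192.]
axle_a 0.6 [ 0.5554 -0.1339  0.0863] [321. 167.]
spoke_a 0.95 [ 0.4962 -0.2765  0.0676] [380. 154.]
spoke_a 0.83 [ 6.08e-01 -6.00e-04  6.56e-02] [262. 194.]
spoke_a 0.78 [ 0.7445 -0.1029  0.0585] [250. 147.]
spoke_a 0.7 [ 0.4052 -0.1781  0.0505] [389. 200.]
spoke_a 0.59 [ 0.5126 -0.1652  0.0675] [345. 175.]
rack 0.57 [ 0.5519 -0.1364  0.0025] [321. 195.]
rail 0.95 [0.5825 0.2559 0.0008] [180. 294.]
rail 0.46 [ 0.6082 -0.0042  0.0658] [263. 193.]
socket 0.57 [0.5163 0.2552 0.0426] [200. 301.]
oiler 0.93 [7.252e-01 5.360e-02 6.000e-04] [209. 203.]
driver 0.77 [ 0.7106 -0.1724  0.0019] [281. 158.]
driver 0.39 [ 0.546  -0.2616  0.0907] [360. 140.]
```

```bash
python3 -c "
import cv2
a=cv2.imread('pics/top0.png')[100:330,120:460];cv2.imwrite('pics/top0c.png',cv2.resize(a,None,fx=2.3,fy=2.3,interpolation=cv2.INTER_CUBIC))"
```

```text
(no output)
```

View pics/top0c.png

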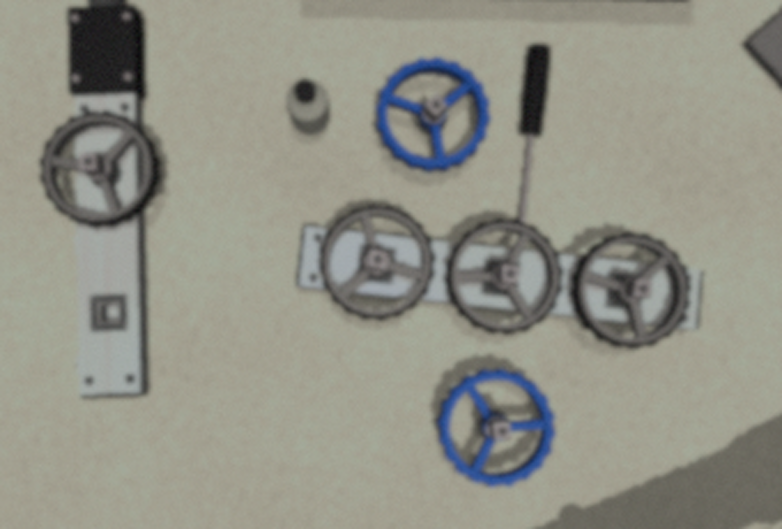

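View pics/side0.png

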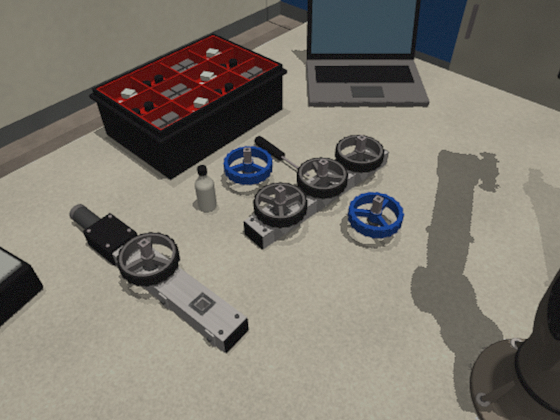

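Top view (crop = full px·2.3 offset by (120,100)): five wheel units. The three grey ones stand in the rack at full-image px (283,211), (340,218) and (397,225). The blue ones at (309,145) and (334,286) are look-alikes and don't count. The crop confirms grey and in the rack. The rail's socket is at (165,235). Next, a closer look with the wrist camera.

```bash
cat >> h.py <<'E'
from scipy.spatial.transform import Rotation as Rn
def pose():
    s=state(); w,x,y,z=s['tool_rot']; return np.array(s['tool_pos']),Rn.from_quat([x,y,z,w]).as_matrix()
def yaw(R): return np.degrees(np.arctan2(R[1,0],R[0,0]))
def to(p,yw=None,P=None):
    "shift units and spin to reach TCP p with tool-x yaw yw (deg, mod 180)"
    p0,R=P or pose(); d=R.T@(np.array(p)-p0)/.04
    sp=0
    if yw is not None:
        dy=(yw-yaw(R)+90)%180-90; sp=-dy/5   # tool y points down
    return np.round(np.r_[d,sp],3)
E
python3 - <<'E'
from h import *
p,R=pose(); print(R.round(3),yaw(R))
w=read_camera('wrist'); print(w['T_tool_cam'].round(3),w['mtx'].round(0))
print(to([.50,-.136,.30],84))
print(to([.50,-.136,.30],-6))
E
```

```text
[[ 0.424  0.     0.906]
 [-0.906 -0.     0.424]
 [ 0.    -1.    -0.   ]] -64.90837076329541
[[ 1.     0.    -0.001 -0.001]
 [-0.001  0.286 -0.958 -0.143]
 [ 0.     0.958  0.286  0.072]
 [ 0.     0.     0.     1.   ]] [[303.   0. 282.]
 [  0. 303. 211.]
 [  0.   0.   1.]]
[-5.372 -1.718  9.88   6.217]
[ -5.372  -1.718   9.88  -11.783]
```

Run:
```python
from h import *
print(to([.55,-.136,.28],-6))
```

```text
[ -4.842  -1.218  11.012 -11.783]
```

>>> move_arm(
  commands="0 -2.4 -0.6 5 -5.9; 0 -4.84 -1.22 10.33 -11.78;0 -4.84 -1.22 10.33 -11.78;0 -4.84 -1.22 10.33 -11.78;0 -4.84 -1.22 10.33 -11.78;0 -4.84 -1.22 10.33 -11.78;0 -4.84 -1.22 10.33 -11.78;0 -4.84 -1.22 10.33 -11.78;0 -4.84 -1.22 10.33 -11.78;0 -4.84 -1.22 10.33 -11.78;0 -4.84 -1.22 10.33 -11.78;0 -4.84 -1.22 10.33 -11.78;0 -4.84 -1.22 10.33 -11.78;0 -4.84 -1.22 10.33 -11.78;0 -4.84 -1.22 10.33 -11.78;0 -4.84 -1.22 10.33 -11.78",
)

```text
time_s: 2.18
tool_pos: [0.5244, -0.1497, 0.2799]
tool_rot: [-0.706, 0.706, -0.039, 0.038]
wrist_force: [-0.2, -0.3, -0.4]
grip_width: -0.001
```

Run:
```python
from h import *
p,R=pose(); print(p,yaw(R),R.round(3)[:,1]); print(to([.55,-.136,.28],-6))
w=read_camera('wrist'); save(w,'w1')
def wp(X):
    c=np.linalg.inv(w['T_tool_cam'])@np.r_[R.T@(np.array(X)-p),1]; u=w['mtx']@np.array([c[0],-c[1],-c[2]]); return (u[:2]/u[2]).round(0)
for l in ['axle_a','spoke_a','rack']:
    for d in place_of(w,l): print(l,round(d['conf'],2),np.round(d['xyz'],4),wp(d['xyz']))
```

```text
[ 0.52438006 -0.14966582  0.27991513] -6.220693747927296 [-0.001 -0.001 -1.   ]
[ 0.6   -0.003  0.409 -0.044]
axle_a 0.98 [ 0.5499 -0.135   0.084 ] [304. 172.]
axle_a 0.97 [ 0.4081 -0.1313  0.0749] [182. 180.]
axle_a 0.89 [ 0.5445 -0.256   0.0901] [308. 271.]
axle_a 0.88 [ 0.5678 -0.0141  0.0902] [312.  50.]
axle_a 0.57 [ 0.7156 -0.0624  0.0733] [451.  87.]
spoke_a 0.98 [0.6149 0.0061 0.069 ] [354.  27.]
spoke_a 0.95 [ 0.4128 -0.1807  0.058 ] [198. 216.]
spoke_a 0.81 [ 0.5167 -0.1612  0.0654] [277. 194.]
spoke_a 0.81 [ 0.7465 -0.1058  0.0509] [465. 125.]
spoke_a 0.25 [ 0.549  -0.1337  0.0848] [303. 171.]
rack 0.7 [ 0.5599 -0.1343  0.0008] [307. 161.]
```

View pics/w1.png

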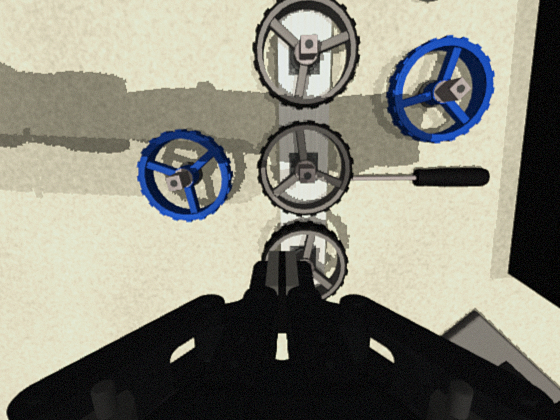

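Wrist view: rack wheels at (310,48), (305,170), (308,265). Blue decoys at (183,178) and (453,88). I'll rectify around each axle to get the spoke angles.

```bash
cat >> h.py <<'E'
AX=dict(L=np.array([.5669,-.0111]),M=np.array([.5541,-.1354]),R=np.array([.5413,-.2597]))
def campose(p,P=None):
    if 'view' in p: return p['view']
    t,R=P or pose(); T=np.eye(4);T[:3,:3]=R;T[:3,3]=t
    return np.linalg.inv(T@p['T_tool_cam'])
def rect(p,c,z,half=.07,n=250,P=None):
    "top-down patch: right=-y, up=+x"
    V=campose(p,P); g=np.linspace(-half,half,n); A,B=np.meshgrid(g,g)
    X=np.stack([c[0]-B,c[1]-A,np.full_like(A,z),np.ones_like(A)],-1)@V.T
    u=X[...,0]/-X[...,2]*p['mtx'][0,0]+p['mtx'][0,2]; v=-X[...,1]/-X[...,2]*p['mtx'][1,1]+p['mtx'][1,2]
    return cv2.cvtColor(cv2.remap(p['pixels'],u.astype('f4'),v.astype('f4'),1),cv2.COLOR_RGB2BGR)
E
python3 - <<'E'
from h import *
P=pose(); t=read_camera('top'); w=read_camera('wrist')
est=dict(L=np.arctan2(.012,.042),M=np.arctan2(-.0276,-.039),R=np.arctan2(-.0158,-.0465))
rows=[]
for p in (t,w):
    r=[]
    for k in 'LMR':
        im=rect(p,AX[k],.068,P=P)
        for j in range(3):
            a=est[k]+j*2*np.pi/3; s=125/.07
            cv2.line(im,(int(125-.05*s*np.sin(a)),int(125-.05*s*np.cos(a))),(int(125-.065*s*np.sin(a)),int(125-.065*s*np.cos(a))),(0,0,255),2)
        cv2.circle(im,(125,125),int(.047*s),(0,255,0),1); r.append(im)
    rows.append(np.hstack(r))
cv2.imwrite('pics/r1.png',np.vstack(rows)); print(np.degrees(list(est.values())))
E
```

```text
[  15.9453959  -144.71325102 -161.23301239]
```

View pics/r1.png

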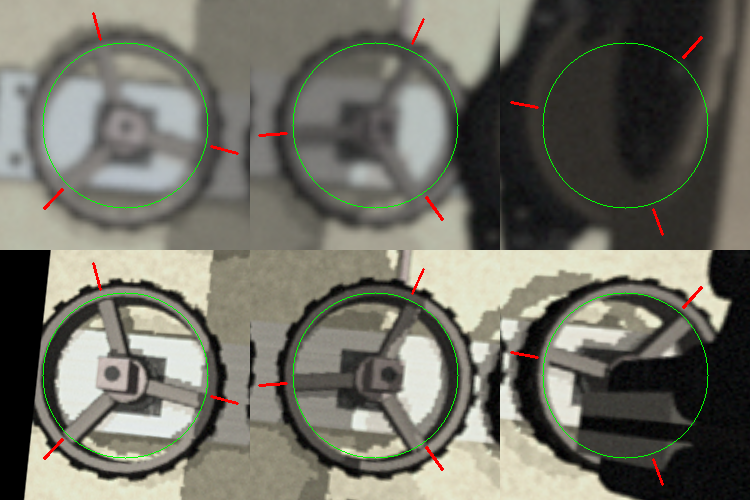

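The spoke angles match the pictures in both views: L 16°+120k, M −25°+120k, R −41°+120k. Starting with M: shut fingers go into the opening at −85°, then sweep counter-clockwise against the spoke.

```bash
cat >> h.py <<'E'
def arc(k,a0,a1,n,z,r=.029,P=None):
    P=P or pose()
    for a in np.linspace(a0,a1,n):
        b=np.radians(a); q=to([*(AX[k]+r*np.array([np.cos(b),np.sin(b)])),z],a+90,P)
        print(int(a),q)
E
python3 - <<'E'
from h import *
arc('M',-85,-85,1,.12); arc('M',-85,-85,1,.058)
E
```

```text
-85 [ 0.828  4.003 -0.318 -2.214]
-85 [ 0.828  5.553 -0.318 -2.214]
```

>>> move_arm(
  commands="0 0.83 1 -0.32 -2.21; 0 0.83 2 -0.32 -2.21; 0 0.83 3 -0.32 -2.21; 0 0.83 4 -0.32 -2.21; 0 0.83 4.8 -0.32 -2.21; 0 0.83 4.8 -0.32 -2.21; 0 0.83 4.8 -0.32 -2.21",
)

```text
time_s: 3.07
tool_pos: [0.5553, -0.1636, 0.0866]
tool_rot: [0.707, -0.706, -0.029, 0.033]
wrist_force: [-0.1, 0.8, 1.3]
grip_width: -0.001
```

Run:
```python
from h import *
P=pose();print(P[0],yaw(P[1])); arc('M',-85,-85,1,.058)
w=read_camera('wrist'); save(w,'w2')
```

```text
[ 0.55531781 -0.16364142  0.08659876] 5.0297642674074945
-85 [ 0.034  0.715 -0.02   0.006]
```

View pics/w2.png

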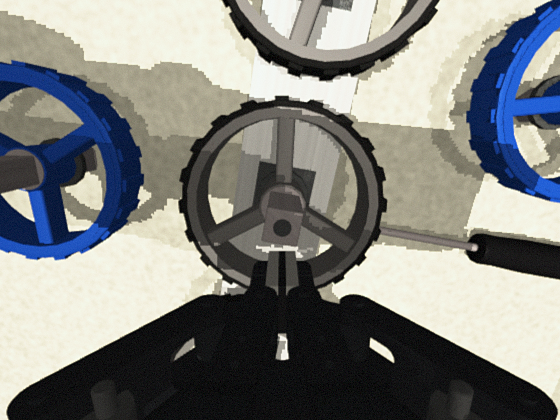

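Fingers (px 280,265) point at the middle of the opening between the two near spokes, centred on the axle (283,225). Going down.

>>> move_arm(
  commands="0 0.03 0.25 -0.02 0; 0 0.03 0.5 -0.02 0; 0 0.03 0.71 -0.02 0; 0 0.03 0.71 -0.02 0; 0 0.03 0.71 -0.02 0",
)

```text
time_s: 3.53
tool_pos: [0.5579, -0.1645, 0.0594]
tool_rot: [0.706, -0.706, -0.031, 0.031]
wrist_force: [0.0, -0.4, -0.2]
grip_width: -0.002
```

Run:
```python
from h import *
s=state(); P=pose();print(P[0],yaw(P[1]),s['wrist_force'],s['ft_torque']); arc('M',-80,-25,12,.058)
```

```text
[ 0.55787589 -0.1644577   0.0593666 ] 5.039553968521451 [ 0.02761562 -0.39459045 -0.21035764] [-0.01741491 -0.02085148  0.0107852 ]
-80 [ 0.033  0.034  0.01  -0.992]
-75 [ 0.095  0.034  0.018 -1.992]
-70 [ 0.157  0.034  0.031 -2.992]
-65 [ 0.217  0.034  0.05  -3.992]
-60 [ 0.276  0.034  0.075 -4.992]
-55 [ 0.332  0.034  0.104 -5.992]
-50 [ 0.385  0.034  0.138 -6.992]
-45 [ 0.435  0.034  0.176 -7.992]
-40 [ 0.482  0.034  0.219 -8.992]
-35 [ 0.525  0.034  0.266 -9.992]
-30 [  0.563   0.034   0.316 -10.992]
-25 [  0.597   0.034   0.369 -11.992]
```

>>> move_arm(
  commands="0 0.03 0 0.01 -1; 0 0.06 0 0.014 -1.5; 0 0.095 0 0.018 -2; 0 0.126 0 0.024 -2.5; 0 0.157 0 0.031 -3; 0 0.187 0 0.04 -3.5; 0 0.217 0 0.05 -4; 0 0.247 0 0.062 -4.5; 0 0.276 0 0.075 -5; 0 0.304 0 0.089 -5.5; 0 0.332 0 0.104 -6; 0 0.358 0 0.12 -6.5; 0 0.385 0 0.138 -7; 0 0.41 0 0.157 -7.5; 0 0.435 0 0.176 -8",
)

```text
time_s: 4.78
tool_pos: [0.5755, -0.1562, 0.0604]
tool_rot: [-0.653, 0.653, 0.272, -0.271]
wrist_force: [-0.3, 0.0, -0.0]
grip_width: -0.001
```

```bash
cat >> h.py <<'E'
def rep(k):
    s=state();P=pose();d=P[0][:2]-AX[k];a=np.arctan2(d[1],d[0]); F=np.array(s['wrist_force'])
    print(P[0].round(4),'yaw',yaw(P[1]).round(1),'ang',np.degrees(a).round(1),'r',np.hypot(*d).round(4),'F',F.round(2),'Ft',round(float(F[:2]@[-np.sin(a),np.cos(a)]),2),'Fr',round(float(F[:2]@[np.cos(a),np.sin(a)]),2))
    return P
E
python3 - <<'E'
from h import *
P=rep('M'); arc('M',-45,-10,8,.058,P=P)
w=read_camera('wrist');
for d in place_of(w,'spoke_a')[:4]: print(round(d['conf'],2),d['xyz'])
E
```

```text
[ 0.5755 -0.1562  0.0604] yaw 45.1 ang -44.2 r 0.0298 F [-0.29  0.01 -0.  ] Ft -0.19 Fr -0.21
-45 [-0.011  0.059  0.02   0.03 ]
-40 [ 0.053  0.059  0.022 -0.97 ]
-35 [ 0.115  0.059  0.03  -1.97 ]
-30 [ 0.177  0.059  0.044 -2.97 ]
-25 [ 0.237  0.059  0.063 -3.97 ]
-20 [ 0.296  0.059  0.087 -4.97 ]
-15 [ 0.352  0.059  0.116 -5.97 ]
-10 [ 0.406  0.059  0.15  -6.97 ]
0.88 [0.7462, -0.1029, 0.0528]
0.83 [0.4951, -0.2697, 0.0696]
0.83 [0.5293, -0.176, 0.0634]
```

>>> move_arm(
  commands="0 0.02 0 0.02 -0.5; 0 0.053 0 0.022 -1; 0 0.085 0 0.026 -1.5; 0 0.115 0 0.03 -2; 0 0.147 0 0.037 -2.5; 0 0.177 0 0.044 -3; 0 0.207 0 0.053 -3.5; 0 0.237 0 0.063 -4",
)

```text
time_s: 5.55
tool_pos: [0.5801, -0.1478, 0.0601]
tool_rot: [-0.596, 0.596, 0.38, -0.38]
wrist_force: [0.2, -0.4, 0.1]
grip_width: -0.004
```

Run:
```python
from h import *
P=rep('M')
w=read_camera('wrist'); save(w,'w3');t=read_camera('top')
for p in (w,t):
  for d in place_of(p,'spoke_a')[:6]:
    v=np.array(d['xyz'])[:2]-AX['M']
    if np.hypot(*v)<.06: print(round(d['conf'],2),np.degrees(np.arctan2(v[1],v[0])))
```

```text
[ 0.5801 -0.1478  0.0601] yaw 65.1 ang -25.4 r 0.0288 F [ 0.23 -0.41  0.07] Ft -0.27 Fr 0.38
0.87 -102.41845860193236
0.89 -106.83166875824159
```

View pics/w3.png

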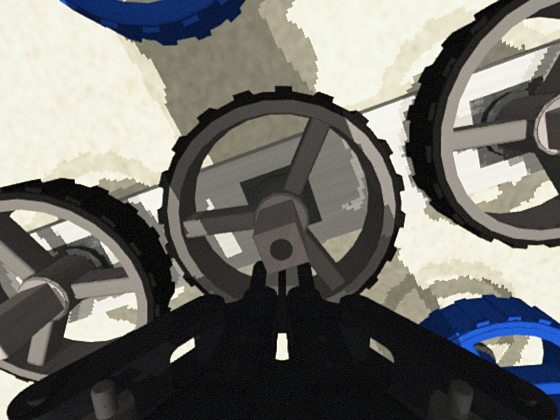

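The picture shows M's near spoke (px 325,265) now lying against the fingers. The wheel turned about 40° while the tangential force stayed around 0.3 N, so M runs free. L is next, through its −44° opening, swept clockwise.

Run:
```python
from h import *
P=rep('M')
arc('L',-44,-44,1,.125,P=P); arc('L',-44,-44,1,.085,P=P)
```

```text
[ 0.58   -0.1477  0.0599] yaw 64.9 ang -25.3 r 0.0286 F [ 0.97  0.68 -0.44] Ft 1.03 Fr 0.58
-44 [ 2.718 -1.628  1.056  3.786]
-44 [ 2.718 -0.628  1.057  3.786]
```

>>> move_arm(
  commands="0 0 -0.8 0 0; 0 0 -1.62 0 0; 0 0.7 -1.62 0.3 1.2; 0 1.5 -1.62 0.6 2.4; 0 2.2 -1.62 0.9 3.4; 0 2.72 -1.62 1.06 3.79; 0 2.72 -1.4 1.06 3.79; 0 2.72 -1 1.06 3.79; 0 2.72 -0.63 1.06 3.79; 0 2.72 -0.63 1.06 3.79;0 2.72 -0.63 1.06 3.79",
)

```text
time_s: 6.67
tool_pos: [0.5865, -0.0319, 0.0841]
tool_rot: [0.651, -0.651, -0.276, 0.277]
wrist_force: [0.1, -0.3, 0.7]
grip_width: 0.003
```

Run:
```python
from h import *
P=rep('L')
arc('L',-44,-44,1,.058,P=P)
w=read_camera('wrist'); save(w,'w4');t=read_camera('top')
for p in (w,t):
  for l in('spoke_a','axle_a'):
   for d in place_of(p,l)[:6]:
    v=np.array(d['xyz'])[:2]-AX['L']
    if np.hypot(*v)<.06: print(l,round(d['conf'],2),d['xyz'],np.degrees(np.arctan2(v[1],v[0])))
```

```text
[ 0.5865 -0.0319  0.0841] yaw 46.0 ang -46.6 r 0.0286 F [ 0.15 -0.27  0.66] Ft -0.08 Fr 0.3
-44 [ 0.033  0.652 -0.012  0.004]
spoke_a 0.61 [0.6144, 0.0027, 0.0679] 16.199971418705193
axle_a 0.89 [0.5672, -0.0129, 0.0895] -80.53767779197196
spoke_a 0.94 [0.6134, 0.0011, 0.0664] 14.701099058476188
axle_a 0.96 [0.5646, -0.0093, 0.0906] 141.9529574681735
```

View pics/w4.png

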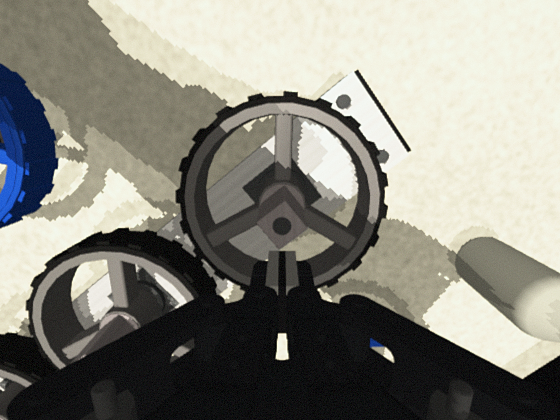

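The fingers (280,265) are centred in L's opening, under its axle (282,225). Down and sweep −44→−62 first.

Run:
```python
from h import *
P=pose(); arc('L',-44,-104,13,.058,P=P)
```

```text
-44 [-0.01   0.696  0.003  0.013]
-49 [-0.073  0.696  0.006  1.013]
-54 [-0.136  0.696  0.014  2.013]
-59 [-0.197  0.696  0.028  3.013]
-64 [-0.258  0.696  0.047  4.013]
-69 [-0.316  0.696  0.072  5.013]
-74 [-0.372  0.696  0.101  6.013]
-79 [-0.425  0.695  0.135  7.013]
-84 [-0.475  0.695  0.173  8.013]
-89 [-0.522  0.695  0.216  9.013]
-94 [-0.565  0.695  0.263 10.013]
-99 [-0.603  0.695  0.313 11.013]
-104 [-0.637  0.695  0.366 12.013]
```

>>> move_arm(
  commands="0 0 0.25 0 0; 0 0 0.5 0 0; 0 0 0.69 0 0; 0 0 0.69 0 0; 0 -0.04 0.69 0.003 0.5; 0 -0.073 0.69 0.006 1; 0 -0.105 0.69 0.01 1.5; 0 -0.136 0.69 0.014 2; 0 -0.167 0.69 0.02 2.5; 0 -0.197 0.69 0.028 3; 0 -0.227 0.69 0.037 3.5; 0 -0.258 0.69 0.047 4; 0 -0.287 0.69 0.059 4.5; 0 -0.316 0.69 0.072 5; 0 -0.344 0.69 0.087 5.5; 0 -0.372 0.69 0.101 6",
)

```text
time_s: 8.3
tool_pos: [0.5743, -0.039, 0.057]
tool_rot: [-0.7, 0.7, 0.098, -0.098]
wrist_force: [0.8, -0.4, -0.0]
grip_width: -0.001
```

```bash
cat >> h.py <<'E'
def spk(k,names=('wrist','top')):
  for n in names:
   p=read_camera(n)
   for d in place_of(p,'spoke_a')[:6]:
    v=np.array(d['xyz'])[:2]-AX[k]
    if .03<np.hypot(*v)<.06: print(n,round(d['conf'],2),'spoke',np.degrees(np.arctan2(v[1],v[0])).round(1))
E
python3 - <<'E'
from h import *
P=rep('L'); arc('L',-74,-104,7,.058,P=P); spk('L')
E
```

```text
[ 0.5743 -0.039   0.057 ] yaw 16.0 ang -75.2 r 0.0288 F [ 0.8  -0.45 -0.01] Ft 0.65 Fr 0.64
-74 [ 0.015 -0.024 -0.005 -0.006]
-79 [-0.048 -0.024 -0.002  0.994]
-84 [-0.111 -0.024  0.006  1.994]
-89 [-0.172 -0.024  0.02   2.994]
-94 [-0.233 -0.024  0.039  3.994]
-99 [-0.291 -0.024  0.063  4.994]
-104 [-0.347 -0.024  0.092  5.994]
wrist 0.78 spoke 15.3
top 0.54 spoke 4.2
```

>>> move_arm(
  commands="0 -0.032 0 -0.003 0.5; 0 -0.063 0 -0.002 1; 0 -0.095 0 0.001 1.5; 0 -0.126 0 0.006 2",
)

```text
time_s: 8.83
tool_pos: [0.5711, -0.0409, 0.0577]
tool_rot: [-0.706, 0.707, 0.038, -0.036]
wrist_force: [4.7, -1.8, -1.2]
grip_width: -0.0
```

Run:
```python
from h import *
P=rep('L'); arc('L',-84,-114,7,.058,P=P); spk('L')
```

```text
[ 0.5711 -0.0409  0.0577] yaw 6.0 ang -82.0 r 0.0301 F [ 4.68 -1.82 -1.15] Ft 4.38 Fr 2.46
-84 [-0.026 -0.008  0.026 -0.001]
-89 [-0.089 -0.008  0.029  0.999]
-94 [-0.152 -0.008  0.037  1.999]
-99 [-0.214 -0.008  0.051  2.999]
-104 [-0.274 -0.009  0.07   3.999]
-109 [-0.333 -0.009  0.094  4.999]
-114 [-0.389 -0.009  0.123  5.999]
wrist 0.82 spoke 9.5
top 0.68 spoke 7.8
```

Load 4.4 N tangential already, so L drags. Continuing gently to pass 20° of wheel turn.

>>> move_arm(
  commands="0 -0.045 0 0.01 0.5; 0 -0.075 0 0.015 1; 0 -0.105 0 0.02 1.5; 0 -0.14 0 0.027 2; 0 -0.17 0 0.034 2.5; 0 -0.2 0 0.041 3; 0 -0.23 0 0.05 3.5; 0 -0.26 0 0.06 4",
)

```text
time_s: 9.7
tool_pos: [0.5618, -0.0416, 0.0582]
tool_rot: [-0.701, 0.703, -0.084, 0.089]
wrist_force: [5.7, -5.5, -2.4]
grip_width: 0.003
```

Run:
```python
from h import *
P=rep('L'); arc('L',-104,-124,5,.058,P=P); spk('L')
```

```text
[ 0.5618 -0.0416  0.0582] yaw -14.1 ang -99.5 r 0.0309 F [ 5.73 -5.46 -2.37] Ft 6.55 Fr 4.44
-104 [-0.061  0.005  0.046 -0.012]
-109 [-0.124  0.004  0.049  0.988]
-114 [-0.187  0.004  0.057  1.988]
-119 [-0.248  0.003  0.07   2.988]
-124 [-3.090e-01  3.000e-03  8.900e-02  3.988e+00]
wrist 0.64 spoke 0.0
top 0.73 spoke -6.4
```

>>> move_arm(
  commands="0 -0.04 0 0.01 0.5; 0 -0.075 0 0.015 1; 0 -0.105 0 0.02 1.5; 0 -0.14 0 0.027 2; 0 -0.17 0 0.034 2.5; 0 -0.2 0 0.041 3; 0 -0.23 0 0.05 3.5",
)

```text
time_s: 10.48
tool_pos: [0.5521, -0.0389, 0.058]
tool_rot: [-0.679, 0.682, -0.191, 0.194]
wrist_force: [4.9, -6.5, -0.7]
grip_width: 0.001
```

Run:
```python
from h import *
P=rep('L'); spk('L')
```

```text
[ 0.5521 -0.0389  0.058 ] yaw -31.6 ang -118.0 r 0.0314 F [ 4.91 -6.51 -0.72] Ft 7.4 Fr 3.44
wrist 0.67 spoke -17.8
```

L turned about 34° at 6.5–7.4 N, so it is rough. I'll unload slightly, lift, and go to R.

Run:
```python
from h import *
P=rep('L'); arc('L',-110,-110,1,.058,.029,P=P)
arc('R',-101,-101,1,.125,P=P); arc('R',-101,-101,1,.085,P=P)
```

```text
[ 0.5519 -0.0386  0.0579] yaw -31.5 ang -118.6 r 0.0314 F [ 4.94 -5.13 -0.28] Ft 6.79 Fr 2.14
-110 [ 1.050e-01 -2.000e-03  7.300e-02 -2.296e+00]
-101 [ 2.923 -1.649 -5.534 -4.096]
-101 [ 2.918 -0.649 -5.532 -4.096]
```

>>> move_arm(
  commands="0 0.13 0 0.06 -1.2; 0 0.15 0 0.06 -2.3; 0 0.15 -0.8 0.06 -2.3; 0 0.15 -1.65 0.06 -2.3; 0 0.6 -1.65 -0.85 -2.5; 0 1.1 -1.65 -1.7 -3; 0 1.5 -1.65 -2.6 -3.4; 0 1.95 -1.65 -3.5 -3.8; 0 2.4 -1.65 -4.4 -4.1; 0 2.92 -1.65 -5.53 -4.1;  0 2.92 -1.65 -5.53 -4.1; 0 2.92 -1.65 -5.53 -4.1; 0 2.92 -1.2 -5.53 -4.1; 0 2.92 -0.65 -5.53 -4.1; 0 2.92 -0.65 -5.53 -4.1",
)

```text
time_s: 11.93
tool_pos: [0.5312, -0.28, 0.0787]
tool_rot: [0.706, -0.702, 0.07, -0.063]
wrist_force: [-1.1, 0.3, -0.5]
grip_width: 0.002
```

Run:
```python
from h import *
P=rep('R'); arc('R',-101,-101,1,.058,P=P); spk('R')
w=read_camera('wrist'); save(w,'w5')
```

```text
[ 0.5312 -0.28    0.0787] yaw -10.7 ang -116.5 r 0.0227 F [-1.06  0.33 -0.49] Ft -1.1 Fr 0.18
-101 [ 0.156  0.515 -0.181  0.055]
wrist 0.81 spoke -168.3
top 0.76 spoke -166.6
```

View pics/w5.png

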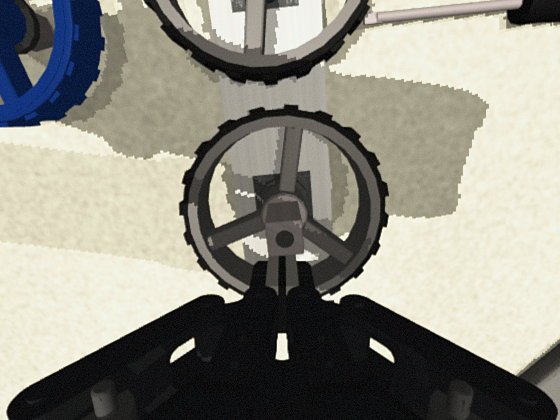

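>>> move_arm(
  commands="0 0.12 -0.1 -0.18 0.5; 0 0.12 -0.1 -0.18 0.5; 0 0.12 -0.1 -0.18 0.5",
)

```text
time_s: 12.43
tool_pos: [0.5387, -0.2929, 0.0887]
tool_rot: [-0.702, 0.703, -0.082, 0.083]
wrist_force: [-1.0, 1.2, 0.8]
grip_width: 0.002
```

Run:
```python
from h import *
P=rep('R'); spk('R'); arc('R',-103,-38,14,.058,P=P)
w=read_camera('wrist');print(max(place_of(w,'axle_a'),key=lambda d:-np.hypot(*(np.array(d['xyz'])[:2]-AX['R'])))['xyz'])
```

```text
[ 0.5387 -0.2929  0.0887] yaw -13.4 ang -94.4 r 0.0333 F [-1.02  1.22  0.85] Ft -1.11 Fr -1.13
wrist 0.93 spoke -165.9
top 0.69 spoke -166.1
-103 [-0.127  0.766  0.098 -0.08 ]
-98 [-0.064  0.766  0.102 -1.08 ]
-93 [-1.00e-03  7.66e-01  1.10e-01 -2.08e+00]
-88 [ 0.061  0.766  0.124 -3.08 ]
-83 [ 0.121  0.767  0.144 -4.08 ]
-78 [ 0.179  0.767  0.168 -5.08 ]
-73 [ 0.235  0.767  0.198 -6.08 ]
-68 [ 0.288  0.767  0.232 -7.08 ]
-63 [ 0.338  0.767  0.271 -8.08 ]
-58 [ 0.384  0.767  0.314 -9.08 ]
-53 [  0.427   0.767   0.361 -10.08 ]
-48 [  0.465   0.767   0.412 -11.08 ]
-43 [  0.499   0.767   0.465 -12.08 ]
-38 [  0.527   0.767   0.522 -13.08 ]
[0.5442, -0.2587, 0.0904]
```

>>> move_arm(
  commands="0 -0.12 0 0.1 0; 0 -0.12 0 0.1 0; 0 -0.12 0 0.1 0;0 -0.12 0 0.1 0",
)

```text
time_s: 13.07
tool_pos: [0.5341, -0.2871, 0.0873]
tool_rot: [-0.702, 0.702, -0.082, 0.082]
wrist_force: [-0.6, 0.5, 0.4]
grip_width: -0.003
```

Run:
```python
from h import *
P=rep('R'); arc('R',-103,-38,14,.058,P=P)
```

```text
[ 0.5341 -0.2871  0.0873] yaw -13.4 ang -104.7 r 0.0283 F [-0.62  0.5   0.44] Ft -0.73 Fr -0.32
-103 [ 0.021  0.734 -0.018 -0.079]
-98 [ 0.084  0.734 -0.015 -1.079]
-93 [ 0.146  0.734 -0.006 -2.079]
-88 [ 0.208  0.734  0.008 -3.079]
-83 [ 0.268  0.734  0.027 -4.079]
-78 [ 0.326  0.734  0.052 -5.079]
-73 [ 0.382  0.734  0.081 -6.079]
-68 [ 0.435  0.734  0.116 -7.079]
-63 [ 0.485  0.734  0.155 -8.079]
-58 [ 0.532  0.734  0.198 -9.079]
-53 [  0.574   0.734   0.245 -10.079]
-48 [  0.612   0.734   0.295 -11.079]
-43 [  0.646   0.734   0.349 -12.079]
-38 [  0.675   0.733   0.405 -13.079]
```

>>> move_arm(
  commands="0 0.02 0.25 -0.02 0; 0 0.02 0.5 -0.02 0; 0 0.02 0.72 -0.02 0; 0 0.02 0.72 -0.02 0; 0 0.05 0.72 -0.018 -0.5; 0 0.084 0.72 -0.015 -1; 0 0.115 0.72 -0.01 -1.5; 0 0.146 0.72 -0.006 -2; 0 0.177 0.72 0.001 -2.5; 0 0.208 0.72 0.008 -3; 0 0.238 0.72 0.017 -3.5; 0 0.268 0.72 0.027 -4; 0 0.297 0.72 0.039 -4.5; 0 0.326 0.72 0.052 -5; 0 0.354 0.72 0.066 -5.5; 0 0.382 0.72 0.081 -6",
)

```text
time_s: 14.4
tool_pos: [0.5487, -0.2889, 0.0579]
tool_rot: [-0.699, 0.7, 0.102, -0.103]
wrist_force: [-1.8, -1.4, 1.5]
grip_width: -0.004
```

Run:
```python
from h import *
P=rep('R'); spk('R'); arc('R',-73,-28,10,.058,P=P)
```

```text
[ 0.5487 -0.2889  0.0579] yaw 16.7 ang -75.7 r 0.0302 F [-1.76 -1.4   1.48] Ft -2.05 Fr 0.93
wrist 0.63 spoke -157.6
top 0.73 spoke -158.2
-73 [ 0.036 -0.002  0.029 -0.068]
-68 [ 0.099 -0.002  0.032 -1.068]
-63 [ 1.610e-01 -2.000e-03  4.000e-02 -2.068e+00]
-58 [ 2.230e-01 -2.000e-03  5.400e-02 -3.068e+00]
-53 [ 2.830e-01 -3.000e-03  7.400e-02 -4.068e+00]
-48 [ 3.420e-01 -3.000e-03  9.800e-02 -5.068e+00]
-43 [ 3.970e-01 -3.000e-03  1.280e-01 -6.068e+00]
-38 [ 4.510e-01 -3.000e-03  1.620e-01 -7.068e+00]
-33 [ 5.010e-01 -3.000e-03  2.010e-01 -8.068e+00]
-28 [ 5.470e-01 -3.000e-03  2.440e-01 -9.068e+00]
```

>>> move_arm(
  commands="0 0.04 0 0.01 -0.5; 0 0.075 0 0.013 -1; 0 0.105 0 0.018 -1.5; 0 0.14 0 0.024 -2; 0 0.17 0 0.03 -2.5; 0 0.2 0 0.037 -3; 0 0.23 0 0.046 -3.5; 0 0.26 0 0.056 -4",
)

```text
time_s: 15.27
tool_pos: [0.5546, -0.2895, 0.0579]
tool_rot: [-0.67, 0.674, 0.217, -0.224]
wrist_force: [-6.5, -8.0, 1.5]
grip_width: 0.002
```

Run:
```python
from h import *
P=rep('R'); spk('R'); arc('R',-53,-23,7,.058,P=P)
```

```text
[ 0.5546 -0.2895  0.0579] yaw 36.4 ang -66.0 r 0.0327 F [-6.45 -7.99  1.48] Ft -9.14 Fr 4.67
wrist 0.78 spoke -155.4
top 0.66 spoke -153.4
-53 [ 0.183 -0.003  0.073 -0.125]
-48 [ 0.246 -0.004  0.076 -1.125]
-43 [ 0.309 -0.005  0.085 -2.125]
-38 [ 0.37  -0.006  0.099 -3.125]
-33 [ 0.43  -0.006  0.119 -4.125]
-28 [ 0.488 -0.007  0.144 -5.125]
-23 [ 0.544 -0.008  0.174 -6.125]
```

R drags too (9 N and rising). Carrying on a little at a time while watching the force.

>>> move_arm(
  commands="0 0.03 0 0.02 -0.5; 0 0.063 0 0.03 -1; 0 0.095 0 0.035 -1.5; 0 0.126 0 0.04 -2",
)

```text
time_s: 15.8
tool_pos: [0.559, -0.2868, 0.0584]
tool_rot: [-0.647, 0.653, 0.275, -0.281]
wrist_force: [-3.4, -9.9, 0.7]
grip_width: 0.0
```

Run:
```python
from h import *
P=rep('R'); spk('R')
```

```text
[ 0.559  -0.2868  0.0584] yaw 46.3 ang -56.8 r 0.0324 F [-3.36 -9.89  0.7 ] Ft -8.23 Fr 6.44
wrist 0.58 spoke -146.4
top 0.72 spoke -148.7
```

>>> move_arm(
  commands="0 0.03 0 0.01 -0.5; 0 0.063 0 0.02 -1; 0 0.095 0 0.03 -1.5; 0 0.126 0 0.04 -2; 0 0.157 0 0.05 -2.5; 0 0.187 0 0.06 -3; 0 0.217 0 0.07 -3.5",
)

```text
time_s: 16.58
tool_pos: [0.5658, -0.2795, 0.0591]
tool_rot: [-0.596, 0.604, 0.372, -0.375]
wrist_force: [1.3, -10.8, -0.7]
grip_width: -0.006
```

Run:
```python
from h import *
P=rep('R'); spk('R')
```

```text
[ 0.5658 -0.2795  0.0591] yaw 63.8 ang -39.0 r 0.0315 F [  1.29 -10.82  -0.67] Ft -7.6 Fr 7.82
wrist 0.62 spoke -132.0
top 0.86 spoke -132.4
```

R turned about 33° at 8–9 N, so it is rough as well. M is the free one. Backing off, lifting, and moving above M's axle with the jaws open.

Run:
```python
from h import *
P=rep('R'); arc('R',-52,-52,1,.058,P=P); print(to([.554,-.1354,.16],-6,P))
```

```text
[ 0.5659 -0.279   0.0591] yaw 63.7 ang -38.2 r 0.0313 F [  0.4  -10.69  -1.27] Ft -8.16 Fr 6.92
-52 [-0.153  0.028  0.112  5.141]
[ 3.063 -2.565  1.839 13.941]
```

>>> move_arm(
  commands="0 -0.15 0 0.03 1; 0 -0.22 0 0.04 2; 0 -0.22 -0.8 0.04 2; 0 -0.22 -1.7 0.04 2; 0 -0.1 -2.5 0.1 3; 70 0.7 -2.56 0.5 4.5; 70 1.5 -2.56 1 6; 70 2.3 -2.56 1.4 7.5; 70 3 -2.56 1.8 9; 70 3.06 -2.56 1.84 10.4; 70 3.06 -2.56 1.84 11.8; 70 3.06 -2.56 1.84 13.2; 70 3.06 -2.56 1.84 13.94; 70 3.06 -2.56 1.84 13.94; 70 3.06 -2.56 1.84 13.94; 70 3.06 -2.56 1.84 13.94",
)

```text
time_s: 18.12
tool_pos: [0.5536, -0.1272, 0.1609]
tool_rot: [0.706, -0.706, 0.034, -0.034]
wrist_force: [0.0, -0.5, -0.0]
grip_width: 0.698
```

Run:
```python
from h import *
P=rep('M');print(state()['grip_width'])
for n in('wrist','top'):
  p=read_camera(n); 
  if n=='wrist': save(p,'w6')
  for d in place_of(p,'axle_a')+place_of(p,'socket'): print(n,round(d['conf'],2),d['xyz'])
print(to([.554,-.1345,.077],-6,P))
```

```text
[ 0.5536 -0.1272  0.1609] yaw -5.5 ang 93.7 r 0.0082 F [ 0.04 -0.5  -0.05] Ft -0.01 Fr -0.5
0.6979280106979527
wrist 0.88 [0.567, -0.0164, 0.089]
wrist 0.79 [0.5513, -0.1353, 0.0849]
wrist 0.76 [0.5412, -0.2569, 0.0909]
wrist 0.66 [0.4053, -0.1297, 0.0773]
wrist 0.56 [0.7167, -0.0635, 0.076]
wrist 0.17 [0.5511, -0.1375, -0.0002]
top 0.94 [0.7156, -0.0636, 0.0778]
top 0.8 [0.4026, -0.125, 0.0785]
top 0.58 [0.5529, -0.1358, 0.0915]
top 0.55 [0.5658, -0.0148, 0.0911]
top 0.67 [0.5116, 0.2555, 0.036]
[ 0.028  2.096 -0.181  0.099]
```

View pics/w6.png

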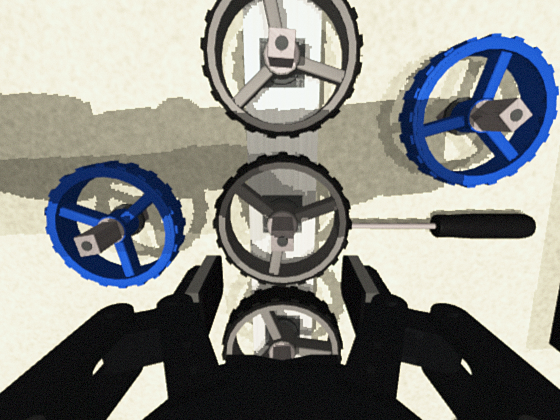

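The picture shows M's axle top (283,240) centred between the open jaws (200–360). Down and grip.

>>> move_arm(
  commands="55 0 0.7 -0.21 0.1; 55 0 1.3 -0.21 0.1; 55 0 1.8 -0.21 0.1; 55 0 2.1 -0.21 0.1; 55 0 2.1 -0.21 0.1; 55 0 2.1 -0.21 0.1; 40 0 2.1 -0.21 0.1; 30 0 2.1 -0.21 0.1; 25 0 2.1 -0.21 0.1; 25 0 2.1 -0.21 0.1",
  squeeze=40,
)

```text
time_s: 19.25
tool_pos: [0.5534, -0.1361, 0.078]
tool_rot: [-0.706, 0.706, -0.037, 0.038]
wrist_force: [1.5, -0.1, -0.3]
grip_width: 0.251
```

Run:
```python
from h import *
P=rep('M'); print(state()['grip_width']); print(to([.5532,-.1357,.077],-6,P))
w=read_camera('wrist'); save(w,'w7')
```

```text
[ 0.5534 -0.1361  0.078 ] yaw -6.1 ang -133.1 r 0.001 F [ 1.46 -0.1  -0.26] Ft 1.14 Fr -0.93
0.25094249159850585
[-0.006  0.024  0.011 -0.022]
```

View pics/w7.png

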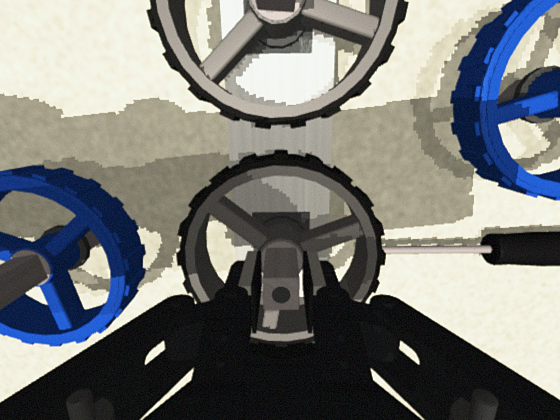

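Axle (283,290) sits squarely between the pads. Close and lift straight up.

>>> move_arm(
  commands="15 0 0 0 0; 10 0 0 0 0; 5 0 0 0 0; 5 0 0 0 0; 5 0 0 0 0",
  squeeze=50,
)

```text
time_s: 19.72
tool_pos: [0.5533, -0.1362, 0.0776]
tool_rot: [-0.706, 0.706, -0.037, 0.038]
wrist_force: [0.2, -0.7, 5.4]
grip_width: 0.174
```

Run:
```python
from h import *
P=rep('M'); print(state()['grip_width'])
```

```text
[ 0.5533 -0.1362  0.0776] yaw -6.1 ang -138.1 r 0.0011 F [ 0.18 -0.74  5.42] Ft 0.67 Fr 0.36
0.1737731580310571
```

>>> move_arm(
  commands="5 0 -0.15 0 0; 5 0 -0.3 0 0; 5 0 -0.5 0 0; 5 0 -0.8 0 0; 5 0 -1.2 0 0; 5 0 -1.8 0 0; 5 0 -2.6 0 0; 5 0 -3.3 0 0; 5 0 -3.3 0 0; 5 0 -3.3 0 0",
)

```text
time_s: 20.55
tool_pos: [0.5532, -0.136, 0.2108]
tool_rot: [-0.706, 0.706, -0.037, 0.039]
wrist_force: [-0.3, 0.2, -3.4]
grip_width: 0.177
```

Run:
```python
from h import *
P=rep('M'); print(state()['grip_width'])
for s in (.515,.257),: print(to([*s,P[0][2]],1,P), to([s[0],s[1]-.11,P[0][2]],1,P))
t=read_camera('top'); print([d for d in place_of(t,'socket')]); print([d for d in place_of(t,'rail')],[d for d in place_of(t,'axle_a')])
```

```text
[ 0.5532 -0.136   0.2108] yaw -6.1 ang -146.8 r 0.0011 F [-0.3   0.21 -3.4 ] Ft -0.34 Fr 0.14
0.17702605260131205
[-1.994 -0.011  9.668 -1.421] [-1.702 -0.008  6.933 -1.421]
[{'xyz': [0.5157, 0.256, 0.0382], 'conf': 0.61}, {'xyz': [0.556, -0.1349, 0.2258], 'conf': 0.57}]
[{'xyz': [0.5857, 0.2633, 0.0026], 'conf': 0.57}] [{'xyz': [0.5677, -0.0124, 0.089], 'conf': 0.86}, {'xyz': [0.4038, -0.1263, 0.0783], 'conf': 0.82}, {'xyz': [0.5525, -0.1335, 0.225], 'conf': 0.77}, {'xyz': [0.7161, -0.064, 0.0778], 'conf': 0.55}]
```

Lifted; the wrist carries 3.4 N. Moving to just short of the socket to measure it.

>>> move_arm(
  commands="5 -0.3 0 0.7 -0.3; 5 -0.5 0 1.6 -0.6; 5 -0.7 0 2.5 -0.9; 5 -0.9 0 3.4 -1.2; 5 -1.1 0 4.3 -1.4; 5 -1.3 0 5.1 -1.4; 5 -1.5 0 5.9 -1.4; 5 -1.65 0 6.5 -1.4; 5 -1.7 0 6.9 -1.4; 5 -1.7 0 6.9 -1.4; 5 -1.7 0 6.9 -1.4; 5 -1.7 0 6.9 -1.4",
)

```text
time_s: 21.75
tool_pos: [0.5141, 0.1438, 0.2077]
tool_rot: [-0.706, 0.708, 0.004, -0.006]
wrist_force: [-0.5, -1.3, -2.4]
grip_width: 0.175
```

Run:
```python
from h import *
P=rep('M'); c=np.array([.515,.2565]); ims=[]
w=read_camera('wrist');t=read_camera('top');s=read_camera('side')
for n,p in(('w',w),('t',t),('s',s)):
  for l in('socket','rail'): print(n,l,[(round(d['conf'],2),np.round(d['xyz'],4)) for d in place_of(p,l)])
  im=rect(p,c,.04,.05,380,P); cv2.line(im,(190,0),(190,380),(0,0,255),1);cv2.line(im,(0,190),(380,190),(0,0,255),1); ims.append(im)
cv2.imwrite('pics/r2.png',np.hstack(ims[:2]))
```

```text
[0.5141 0.1438 0.2077] yaw 0.8 ang 98.2 r 0.282 F [-0.49 -1.29 -2.41] Ft 0.67 Fr -1.21
w socket [(0.69, array([0.5188, 0.2546, 0.0412])), (0.66, array([0.5107, 0.0934, 0.1958]))]
w rail [(0.73, array([ 0.5835,  0.255 , -0.0036]))]
t socket []
t rail []
s socket [(0.91, array([0.5165, 0.2553, 0.0424]))]
s rail [(0.74, array([0.5815, 0.2597, 0.0021]))]
```

View pics/r2.png

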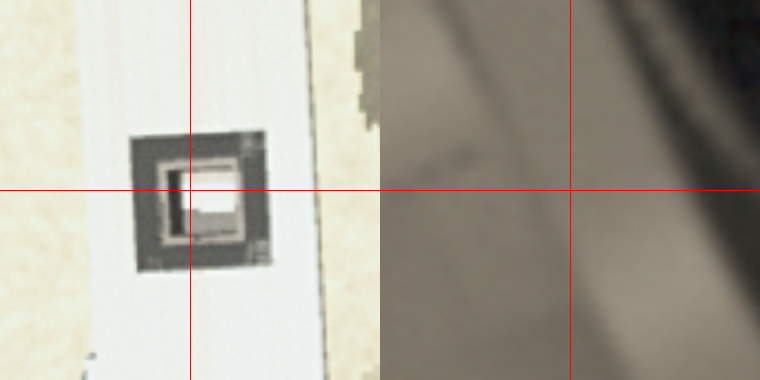

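The rectified wrist view shows the socket's dark plate centred at crop px (201,200), with the rail yawed about +3°. The arm was still settling, so I'll measure again with it at rest.

```bash
cat > m.py <<'E'
from h import *
c=np.array([.515,.2555])
for i in range(3):
  P=pose();w=read_camera('wrist')
  im=rect(w,c,.04,.04,400,P); g=cv2.cvtColor(im,cv2.COLOR_BGR2GRAY)
  cs,_=cv2.findContours((g<120).astype('uint8'),0,2)
  k=[r for r in map(cv2.minAreaRect,cs) if 100<min(r[1])<260 and max(r[1])<260]
  for r in k: print('centre',(c-(np.array(r[0])[::-1]-199.5)*.08/399).round(4),'size',np.round(np.array(r[1])*.0002,4),'ang',round(r[2],2),P[0].round(4),yaw(P[1]).round(2))
E
python3 m.py
```

```text
centre [0.5121 0.2537] size [0.0347 0.0347] ang 87.51 [0.5145 0.1452 0.2089] 0.85
centre [0.5121 0.2538] size [0.0348 0.0349] ang 87.14 [0.5145 0.1455 0.209 ] 0.87
centre [0.512  0.2537] size [0.0347 0.0347] ang 87.56 [0.5144 0.1455 0.2089] 0.87
```

Run:
```python
from h import *
P=pose(); print(to([.5148,.2553,.209],2.8,P),to([.5148,.2553,.118],2.8,P))
```

```text
[ 5.200e-02 -2.000e-03  2.743e+00 -3.830e-01] [ 0.052  2.273  2.743 -0.383]
```

>>> move_arm(
  commands="5 0.05 0 0.8 -0.2; 5 0.05 0 1.6 -0.38; 5 0.05 0 2.3 -0.38; 5 0.05 0 2.74 -0.38; 5 0.05 0 2.74 -0.38; 5 0.05 0 2.74 -0.38; 5 0.05 0.6 2.74 -0.38; 5 0.05 1.2 2.74 -0.38; 5 0.05 1.8 2.74 -0.38; 5 0.05 2.25 2.74 -0.38; 5 0.05 2.25 2.74 -0.38; 5 0.05 2.25 2.74 -0.38; 5 0.05 2.25 2.74 -0.38",
)

```text
time_s: 23.43
tool_pos: [0.516, 0.2548, 0.1202]
tool_rot: [0.707, -0.707, -0.017, 0.016]
wrist_force: [0.6, 0.4, -1.6]
grip_width: 0.174
```

Run:
```python
from h import *
P=rep('M'); print(to([.5148,.2553,.105],2.8,P),to([.5148,.2553,.0776],2.8,P))
s=read_camera('side'); print(place_of(s,'axle_a')); 
V=s['view']; a=s['pixels'][230:350,120:280]; cv2.imwrite('pics/s2.png',cv2.resize(cv2.cvtColor(a,cv2.COLOR_RGB2BGR),None,fx=4,fy=4,interpolation=cv2.INTER_CUBIC))
```

```text
[0.516  0.2548 0.1202] yaw 2.7 ang 95.6 r 0.3921 F [ 0.6   0.42 -1.63] Ft -0.64 Fr 0.36
[-0.031  0.381  0.014 -0.02 ] [-0.032  1.066  0.013 -0.02 ]
[{'xyz': [0.4052, -0.1286, 0.0788], 'conf': 0.96}, {'xyz': [0.7166, -0.0651, 0.0753], 'conf': 0.93}, {'xyz': [0.5439, -0.262, 0.0924], 'conf': 0.88}, {'xyz': [0.5663, -0.0132, 0.0863], 'conf': 0.66}, {'xyz': [0.5176, 0.2569, 0.128], 'conf': 0.56}]
```

>>> move_arm(
  commands="5 -0.02 0.12 0.01 0; 5 -0.02 0.24 0.01 0; 5 -0.02 0.36 0.01 0; 5 -0.02 0.44 0.01 0; 5 -0.02 0.52 0.01 0; 5 -0.02 0.52 0.01 0",
)

```text
time_s: 24.03
tool_pos: [0.5136, 0.2545, 0.097]
tool_rot: [-0.706, 0.708, 0.017, -0.017]
wrist_force: [0.7, -1.7, -4.4]
grip_width: 0.177
```

Run:
```python
from h import *
P=rep('M'); print(to([.5148,.2553,.0776],2.8,P))
```

```text
[0.5136 0.2545 0.097 ] yaw 2.8 ang 95.9 r 0.392 F [ 0.69 -1.7  -4.39] Ft -0.51 Fr -1.76
[ 0.03   0.485  0.02  -0.008]
```

Already 8 mm in with no resistance. Continuing.

>>> move_arm(
  commands="5 0 0.08 0 0; 5 0 0.16 0 0; 5 0 0.24 0 0; 5 0 0.3 0 0; 5 0 0.36 0 0; 5 0 0.36 0 0; 5 0 0.36 0 0",
)

```text
time_s: 24.62
tool_pos: [0.514, 0.2546, 0.083]
tool_rot: [-0.706, 0.707, 0.017, -0.017]
wrist_force: [1.0, -3.5, -5.1]
grip_width: 0.176
```

Run:
```python
from h import *
P=rep('M'); print(to([.5148,.2553,.0776],2.8,P))
```

```text
[0.514  0.2546 0.083 ] yaw 2.8 ang 95.9 r 0.3921 F [ 0.97 -3.49 -5.1 ] Ft -0.61 Fr -3.58
[ 0.021  0.134  0.016 -0.007]
```

>>> move_arm(
  commands="5 0 0.04 -0.03 0; 5 0 0.08 -0.03 0; 5 0 0.12 -0.03 0; 5 0 0.16 -0.03 0; 5 0 0.16 -0.03 0; 5 0 0.16 -0.03 0",
)

```text
time_s: 25.12
tool_pos: [0.5141, 0.2545, 0.0777]
tool_rot: [0.707, -0.707, -0.017, 0.017]
wrist_force: [0.2, -4.1, 2.3]
grip_width: 0.183
```

Run:
```python
from h import *
P=rep('M'); print(to([.5148,.2553,.0776],2.8,P))
```

```text
[0.5141 0.2545 0.0777] yaw 2.8 ang 95.9 r 0.3919 F [ 0.22 -4.06  2.3 ] Ft 0.19 Fr -4.06
[ 0.019  0.003  0.02  -0.002]
```

>>> move_arm(
  commands="5 0 0.04 -0.03 0; 5 0 0.08 -0.03 0; 5 0 0.08 -0.03 0; 5 0 0.08 -0.03 0",
)

```text
time_s: 25.45
tool_pos: [0.5142, 0.2544, 0.0776]
tool_rot: [0.707, -0.707, -0.018, 0.017]
wrist_force: [-5.1, -6.2, 16.2]
grip_width: 0.177
```

Run:
```python
from h import *
P=rep('M')
```

```text
[0.5142 0.2544 0.0776] yaw 2.8 ang 95.8 r 0.3919 F [-5.11 -6.23 16.19] Ft 5.72 Fr -5.68
```

Hard stop at z 0.0776, the same TCP height at which the unit sat home in the rack. Easing off, opening, and withdrawing.

>>> move_arm(
  commands="5 0 -0.04 -0.03 0; 5 0 -0.08 -0.06 0; 25 0 -0.08 -0.06 0; 45 0 -0.08 -0.06 0; 50 0 -0.08 -0.06 0; 50 0 -0.08 -0.06 0; 50 0 -0.5 -0.06 0; 50 0 -1.2 -0.06 0; 50 0 -2 -0.06 0; 50 0 -3 -0.06 0; 50 0 -3.5 -2 0; 50 0 -3.5 -3 0; 50 0 -3.5 -4 0; 50 0 -3.5 -4 0; 50 0 -3.5 -4 0",
)

```text
time_s: 26.7
tool_pos: [0.5237, 0.0822, 0.2141]
tool_rot: [-0.704, 0.71, 0.012, -0.012]
wrist_force: [0.0, -0.5, -0.3]
grip_width: 0.496
```

Run:
```python
from h import *
P=rep('M'); ims=[]
for n in('wrist','side','top'):
  p=read_camera(n)
  for l in('axle_a','oiler','driver'): print(n,l,[(round(d['conf'],2),np.round(d['xyz'],3).tolist()) for d in place_of(p,l)])
  if n!='top': ims.append(cv2.cvtColor(p['pixels'],cv2.COLOR_RGB2BGR))
a=cv2.resize(ims[0],(400,300)); b=cv2.resize(ims[1][110:350,60:380],(400,300)); cv2.imwrite('pics/fin.png',np.hstack([a,b]))
```

```text
[0.5237 0.0822 0.2141] yaw 1.9 ang 98.0 r 0.2197 F [ 0.05 -0.51 -0.33] Ft 0.02 Fr -0.51
wrist axle_a [(0.88, [0.404, -0.132, 0.075]), (0.8, [0.565, -0.016, 0.087])]
wrist oiler [(0.63, [0.72, 0.061, -0.003])]
wrist driver [(0.51, [0.706, -0.173, 0.004])]
side axle_a [(0.97, [0.514, 0.253, 0.09]), (0.92, [0.72, -0.066, 0.075]), (0.9, [0.405, -0.129, 0.077]), (0.86, [0.548, -0.264, 0.091]), (0.73, [0.564, -0.015, 0.084])]
side oiler [(0.66, [0.722, 0.056, 0.002]), (0.58, [0.552, -0.136, -0.001])]
side driver [(0.57, [0.708, -0.172, 0.001])]
top axle_a [(0.92, [0.541, -0.252, 0.089]), (0.9, [0.717, -0.068, 0.078]), (0.78, [0.403, -0.127, 0.077]), (0.69, [0.567, -0.009, 0.089])]
top oiler [(0.62, [0.708, -0.172, -0.004]), (0.6, [0.724, 0.059, 0.003])]
top driver [(0.85, [0.709, -0.171, -0.003])]
```

View pics/fin.png

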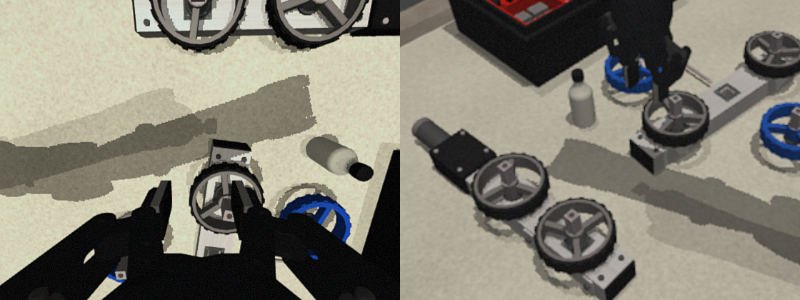

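The last picture shows the wheel standing upright in the rail at (577,235), level with the fitted one at (511,185). L and R stand in the rack with the middle place empty, and the bottle and screwdriver haven't moved. The arm touches nothing.

```bash
python3 -c "
from station import *
print(sign_off())"
```

```text
the job is handed in; nothing more can be done
None
```

The free wheel is seated in the rail's empty socket. The two that drag are still standing in the rack, and the job is handed in at about 27 s on the robot's clock.

| Rack place | Turned by about | Drag at the finger | Result |
|---|---|---|---|
| Middle | 40° | 0.3 N | runs free |
| Left (+y) | 34° | 6.5–7.4 N | rough |
| Right (−y) | 33° | 8–9 N | rough |

- **Force while turning:** The highest sideways reading on a wheel was about 11 N, under the 20 N limit. Readings were taken between moves, so short peaks within a move would not show.
- **Fitting:** I lifted the middle wheel by its axle end and lowered it into the socket. It met a hard stop at TCP z = 0.0776 m, the same height at which it sat home in the rack. The final push peaked at 16 N, more than the few newtons needed, because I commanded 3 mm past contact to be sure it was seated.
- **Last checks:** The side camera put the axle at (0.514, 0.253, 0.090), where 0.089 m is home. The other two wheels, the oil bottle and the screwdriver were where they started, within measuring error, and the arm read no contact force.
- **Disagreement:** The wrist camera placed the socket about 3 mm lower in x than the top and side cameras. It had shown the same offset on the gripped axle, so I went with the other two, and the wheel entered without resistance.

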